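Gather the turned parts in the marked corner of the tote

TASK

Slide the red transport lock knob fully to its unlocked end stop, then take the blue tote by its black handle, lift it clear of its cradle so that its lowest corner is at least 5 cm above the bench, and tilt it down towards its yellow corner until all four loose steel parts have slid together into that corner. Finish while still holding the tote still up there, clearly tilted (more than 15 degrees), carried by the gripper alone, with the lock left unlocked and the things standing around left where they were.

Things in the scene. Friction and masses are not known exactly. Their poses are not given: they have to be found in the camera images.
- cradle: fixed steel cradle plate 190 x 260 x 10 mm with steel corner angles 30 mm high, bolted to the bench; the tote sits in it on the plate. Origin at the bench surface under the tote's centre; its x points away from the robot at yaw 0, y to the left, z up. The transport lock's aluminium track (30 mm high) runs along x on its right end, at y = -168 mm
- lock_knob (a point): grip point of the red transport lock knob, a block 20 mm along its slide direction (cradle x) by 28 mm across and 50 mm tall; the point lies on its centre line, 34 mm above its underside and 16 mm below its top, 65 mm above the bench. Axes as the cradle's. A steel tongue on it reaches over a lug on the tote's right end and blocks lifting
- lock (a joint): travel of the lock knob in m: about 0 to 0.01 when locked, 0.055 at the end stop (fully unlocked); grows as the knob moves along the cradle's -x, roughly towards the robot. It drags with about 2 N and stays where it is left
- tote_handle (a point): middle of the black carrying-handle bar of the blue tote: bar 18 mm wide along the tote's x, 24 mm tall, 202 mm long along the tote's y, its centre 115 mm above the tote's underside and 125 mm above the bench at the start. Tote: 150 mm along x by 210 mm along y, walls 55 mm high and 4 mm thick, about 0.35 kg empty. Axes are the tote's: x, y as the cradle's at the start, z up out of the tote
- tote_corner (a point): inner floor corner of the tote at its yellow-marked corner (tote -x, +y; near left as seen from the robot), 71 mm and 101 mm from the tote's centre and 4 mm above its underside (111 mm below the handle bar's centre); axes as the tote's
- tote: the blue tote itself; origin at the centre of its underside, x across its short side (150 mm), y along its long side and handle (210 mm), z up
- part1: loose bright steel turned part 1 of 4: flange 24 mm diameter and 8 mm thick with an 11 mm stem on it, 22 mm tall, about 40 g, standing on its flange in the tote; origin at the centre of its foot. Oiled: slides flat on the tote's floor when that slopes more than about 9 degrees, and along a wall too when the tote slopes about 30 degrees straight into the corner
- part2: loose bright steel turned part 2 of 4: flange 24 mm diameter and 8 mm thick with an 11 mm stem on it, 22 mm tall, about 40 g, standing on its flange in the tote; origin at the centre of its foot. Oiled: slides flat on the tote's floor when that slopes more than about 9 degrees, and along a wall too when the tote slopes about 30 degrees straight into the corner
- part3: loose bright steel turned part 3 of 4: flange 24 mm diameter and 8 mm thick with an 11 mm stem on it, 22 mm tall, about 40 g, standing on its flange in the tote; origin at the centre of its foot. Oiled: slides flat on the tote's floor when that slopes more than about 9 degrees, and along a wall too when the tote slopes about 30 degrees straight into the corner
- part4: loose bright steel turned part 4 of 4: flange 24 mm diameter and 8 mm thick with an 11 mm stem on it, 22 mm tall, about 40 g, standing on its flange in the tote; origin at the centre of its foot. Oiled: slides flat on the tote's floor when that slopes more than about 9 degrees, and along a wall too when the tote slopes about 30 degrees straight into the corner
- arbor1: black flanged arbor, 72 mm disc foot with a 28 mm post, 63 mm tall; bystander near the far left of the cradle; origin under its centre
- arbor2: a second identical arbor; bystander near the left end of the cradle
- slug: bare steel slug, 48 mm diameter, 50 mm tall, upright; bystander beyond the cradle; origin under its centre
- oil: white oil bottle with red cap, 54 mm diameter, 130 mm tall; bystander beyond the near left corner of the cradle; origin under its centre
- driver: screwdriver lying on the bench; bystander; origin at its underside
- spanner: spanner lying on the bench; bystander; origin at its underside

How it is judged (in metres and radians):
On the way, in this order (a step that is already met when the one before it is completed fails the run):
1. the transport lock is slid to its end stop (value of joint lock above 0.048 m), for 0.2 s.
2. the tote is lifted clear of the cradle by the gripper (height (world z) of tote_corner above 0.05 m and contact force between tote and cradle below 0.2 N and contact force between tote and the fingers above 1 N), for 0.2 s.
At the end, for the whole second after the job is handed in: Lock travel over 48 mm; tote gripped (over 1 N), off the cradle and bystanders (below 0.2 N), yellow corner over 50 mm above the bench, tilted over 15 degrees, still (below 30 mm/s); all four parts within 98 mm of the yellow inner floor corner and staying there (all of step 2 and value of joint lock above 0.048 m and angle between tote's own z axis and vertical above 0.26 rad and linear speed of tote below 0.03 m/s and contact force between tote and arbor1 below 0.2 N and contact force between tote and arbor2 below 0.2 N and contact force between tote and slug below 0.2 N and contact force between tote and oil below 0.2 N and contact force between tote and driver below 0.2 N and contact force between tote and spanner below 0.2 N and distance between each of part1, part2, part3, part4 and tote_corner below 0.098 m); the arm keeps its last pose, push and grip.
It fails at once if a bystander is pushed away (more than 30 mm) (distance of any of arbor1, arbor2, slug, oil, driver, spanner from where it was at the start of the episode above 0.03 m).
It also fails if it takes over 42 s, if anything falls off the work surface, if the arm or the gripper's body presses on something with over 40 N, if the wrist force passes 120 N, or if a joint passes its speed limit or range.

ROBOT

A 6-joint arm with a two-finger parallel gripper is mounted at the origin on the work surface. World frame = base frame: x ahead of the robot, y to its left, z up, the work surface at z = 0. Lengths are in m, angles in degrees, forces in N, time in s.
With the tool pointing down it reaches from about 0.4 to 0.925 m from the base axis. Payload 3.4 kg.
Tool frame: the origin (TCP) lies at the very end of the fingers, on their centre line; the grasp point (between the pads) lies 19 mm behind it (r.grasp_offset is the distance from the TCP to the grasp point, in m); z points along the fingers, y is the line along which they close (so a half turn about z gives the same grasp; the last joint's range is limited). The gripper opens to 85 mm and grips with 20 to 120 N. Pads are 22 mm wide; open, the fingers measure 114 mm over their backs; the gripper's body (76 mm by 85 mm) begins 54 mm behind the grasp point. The pads swing forward as they close: fully open they stand 13 mm farther back than shut.
Start: joints at [-80.873, 17.578, 86.31, -0, 76.112, -4.211], TCP at [0.133, -0.56, 0.231] pointing down, gripper open.
Joint ranges: [-179.03, 179.03], [-60, 130.46], [8.19, 133.38], [-81.62, 261.62], [5.75, 156.47], [-153.77, 153.77]. Speed limits (degrees/s): [147.25, 147.25, 180, 180, 180, 180].

INTERFACE

Orientations are given as a 3x3 rotation matrix whose columns are the frame's x, y, z axes.
In Python, from plant import r, cams, ticket gives the robot as it stands.
- The arm moves only by the tool step_arm, never from a script. Its argument "increments" is text: rows parted by semicolons, each of 4 numbers parted by spaces: the shift along the tool's x, y, z in cm, then the turn about the tool's z in rad. A call has 1 to 12 rows; each row is the pose to reach, as a shift and turn from the pose commanded when the call began, along the tool's axes at that moment; what a row does not reach only later rows make up. A row lasts 1/12 s, in which the tool goes at most 41.7 mm and 7.16 degrees, less where a joint would pass 70% of its speed; a pose out of reach is approached as far as the arm can. A call with a gripper value outside its range is refused whole. "gripper" is the finger opening in cm, from 0 to 8.54, set as the call begins (left out, the last holds). The fingers move at their own pace and stop on an object; "squeeze" is the grip in N (left out, the last holds). Time passes only in rows, so rows that repeat a pose let the fingers close. It gives the time, the measured TCP pose, the force, the opening and the grip force at its end, in the units of the state.
- r.get_obs(): the state, without advancing time (a new reading comes with each control period).
- cams.get_image(name): name is "scene" or "top" or "wrist"; returns the picture (480x640x3 uint8, red, green, blue); there is no depth.
- cams.camera_info(name): a dict with "vfov" (degrees; the focal length in pixels is half the picture's height over the tangent of half this angle, whatever the lens; pixels are square), "cx", "cy" (the principal point, pixels), "T" (4x4, takes a point from camera to world coordinates). Camera axes: x right, y down, z forward; pixel columns grow to the right and rows downward; lengths in m; the calibration is good to about 2 mm. A picture is of the moment at which its call begins: read the wrist's pose just before it. camera_info takes no time and is no camera call; for the wrist camera it gives the pose at the moment of the call.
- ticket.job_done(): hands the job in; it is judged then, once.
The state is a dict: "time_s": time; "joint_pos": joint angles; "joint_vel": joint speeds; "joint_efforts": joint torques, N m; "ee_pos": TCP position; "orientation": TCP orientation; "wrist_force": force on the tool from outside, world axes, zero at the start; "moment": the same for the moment, N m; "gripper_width": finger opening in m; "grip_force": force on a finger pad.
Only numpy, scipy, OpenCV 4.12 (cv2) and the standard library are available. Lean on these libraries where they do the work, as an engineer would, in place of code of your own. Each camera call takes 0.05 s, during which the arm holds its last target. There are 200 camera calls.

## Working session

There is one attempt and no reset: what is moved stays moved. The work goes in short steps, Python scripts to look and compute and a tool call to move; the robot and the scene stay as the last step left them, time stands still between calls to the robot, and variables do not carry over. Pictures are saved under pics/ and viewed, at most 10 in all, crops included, and the job is handed in when it is done.

Besides the shell and the picture viewer there is one more tool, called as a command line: name --argument value ..., lists and objects as JSON in quotes. step_arm: Moves the arm, as the interface text tells. Its arguments: {"type":"object","properties":{"increments":{"type":"string"},"gripper":{"type":"number"},"squeeze":{"type":"number"}},"required":["increments"]}

```bash
mkdir -p pics
python3 - <<'E'
from plant import r,cams,ticket
import cv2,numpy as np
o=r.get_obs();print({k:np.round(v,3).tolist() for k,v in o.items()})
for n in ("scene","top"):
    i=cams.camera_info(n);print(n,i["vfov"],i["cx"],i["cy"],np.round(i["T"],3).tolist())
    cv2.imwrite(f"pics/{n}0.png",cams.get_image(n)[:,:,::-1])
E
```

```text
{'time_s': 0.0, 'joint_pos': [-80.873, 17.622, 86.385, 0.0, 76.114, -4.212], 'joint_vel': [-0.007, -0.031, -0.029, -0.01, 0.131, 0.032], 'joint_efforts': [-0.001, -45.756, -25.192, -0.0, 0.013, 0.0], 'ee_pos': [0.133, -0.559, 0.23], 'orientation': [[0.973, 0.231, -0.0], [0.231, -0.973, 0.002], [0.0, -0.002, -1.0]], 'wrist_force': [0.033, 0.899, -0.651], 'moment': [-0.015, -0.015, 0.007], 'grip_force': 0.0, 'gripper_width': 0.085}
scene 54.33543998552467 321.5320160223041 228.50002733619286 [[0.145, 0.737, -0.66, 1.206], [0.989, -0.111, 0.094, -0.174], [-0.005, -0.667, -0.745, 0.834], [0.0, 0.0, 0.0, 1.0]]
top 51.58695337473396 312.87165166254965 238.81402713375834 [[-0.011, -0.988, 0.156, 0.404], [-1.0, 0.009, -0.011, -0.061], [0.009, -0.156, -0.988, 1.088], [0.0, 0.0, 0.0, 1.0]]
```

View pics/top0.png

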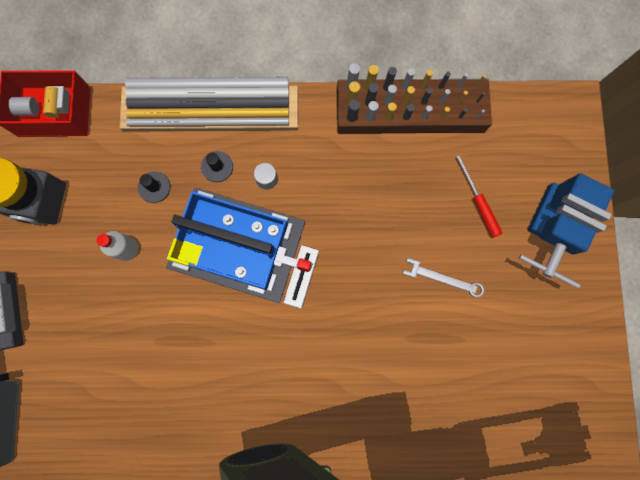

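View pics/scene0.png

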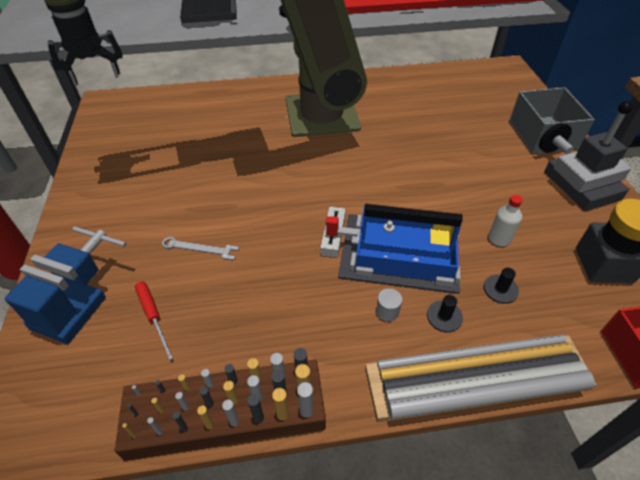

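The top view shows the handle running from about (176,221) to (272,249), the red knob at (304,265), the yellow corner at (185,253) and the track from (308,248) to (293,305). The cradle yaw is about -16°. Next I'll turn these pixels into positions.

```bash
cat > h.py <<'E'
import numpy as np
from plant import r,cams,ticket
def ray(n,u,v,z,i=None):
    i=i or cams.camera_info(n);f=240/np.tan(np.radians(i["vfov"]/2));T=np.array(i["T"])
    d=T[:3,:3]@[(u-i["cx"])/f,(v-i["cy"])/f,1];p=T[:3,3]
    return p+d*(z-p[2])/d[2]
def px(n,P,i=None):
    i=i or cams.camera_info(n);f=240/np.tan(np.radians(i["vfov"]/2));T=np.array(i["T"])
    c=T[:3,:3].T@(np.array(P)-T[:3,3]);return i["cx"]+f*c[0]/c[2],i["cy"]+f*c[1]/c[2]
def totool(P):  # shift in tool axes, cm, from the measured TCP
    o=r.get_obs();return np.round(100*np.array(o["orientation"]).T@(np.array(P)-o["ee_pos"]),2)
E
python3 - <<'E'
from h import *
import cv2
im=cv2.imread("pics/top0.png");h=cv2.cvtColor(im,cv2.COLOR_BGR2HSV)
sub=h[240:290,280:330]
m=((sub[...,0]<8)|(sub[...,0]>172))&(sub[...,1]>150)&(sub[...,2]>60)
ys,xs=np.nonzero(m);print("red",xs.min()+280,xs.max()+280,ys.min()+240,ys.max()+240,xs.mean()+280,ys.mean()+240)
k=ray("top",xs.mean()+280,ys.mean()+240,.07);print("knob",k)
# handle: dark pixels
s=h[190:270,165:285];m=(s[...,2]<45)&(s[...,1]<160)
m=cv2.morphologyEx(m.astype('u1'),cv2.MORPH_OPEN,np.ones((4,4)))
n,l,st,c=cv2.connectedComponentsWithStats(m);b=1+st[1:,4].argmax();print(st[b],c[b]+[165,190])
ys,xs=np.nonzero(l==b);(cx,cy),wh,a=cv2.minAreaRect(np.c_[xs+165,ys+190].astype('f4'));print(cx,cy,wh,a)
B=cv2.boxPoints(((cx,cy),wh,a));print([ray("top",*p,.131).round(3).tolist() for p in B])
hc=ray("top",cx,cy,.131);print("handle",hc)
for y in (-.168,):
  for ps in (-14,-16,-18):
    p=np.radians(ps);print(ps,hc[:2]+np.array([-np.sin(p),np.cos(p)])*y)
E
```

```text
red 297 310 259 270 303.74045801526717 264.6564885496183
knob [ 0.51137651 -0.05274394  0.07      ]Traceback (most recent call last):
  File "<stdin>", line 11, in <module>
ValueError: attempt to get argmax of an empty sequence
```

Run:
```python
from h import *
a=ray("top",174.5,222,.125);b=ray("top",272,249,.125);print(a,b,np.linalg.norm(a-b));d=(a-b);print("yaw",np.degrees(np.arctan2(-d[0],d[1])))
print(totool([.505,-.05,.26]))
```

```text
[0.59239832 0.20043031 0.125     ] [0.53691833 0.00860557 0.125     ] 0.19968666017305042
yaw -16.13104670351977
[ 47.98 -40.93  -2.87]
```

step_arm --increments "48 -41 -2.9 -1.056;48 -41 -2.9 -1.056;48 -41 -2.9 -1.056;48 -41 -2.9 -1.056;48 -41 -2.9 -1.056;48 -41 -2.9 -1.056;48 -41 -2.9 -1.056;48 -41 -2.9 -1.056;48 -41 -2.9 -1.056;48 -41 -2.9 -1.056;48 -41 -2.9 -1.056;48 -41 -2.9 -1.056" --gripper 6

```text
time_s: 1.1
ee_pos: [0.4278, -0.1542, 0.2542]
orientation: [[0.278, 0.96, -0.0], [0.96, -0.278, 0.0], [-0.0, -0.0, -1.0]]
wrist_force: [1.0, -1.3, -0.5]
gripper_width: 0.0598
grip_force: 0.0
```

Run:
```python
from h import *
o=r.get_obs();print(np.round(o["ee_pos"],3),np.round(o["orientation"],3).tolist(),totool([.505,-.05,.26]),o["time_s"],np.round(o["joint_pos"]))
```

```text
[ 0.428 -0.154  0.254] [[0.278, 0.96, -0.0], [0.96, -0.278, 0.0], [-0.0, -0.0, -1.0]] [12.16  4.52 -0.58] 1.1 [-25.   7.  98.  -0.  76.  -9.]
```

Tool x now points along cradle +y, and tool y along cradle +x.

step_arm --increments "12.2 4.5 -0.6 0;12.2 4.5 -0.6 0;12.2 4.5 -0.6 0;12.2 4.5 -0.6 0;12.2 4.5 -0.6 0"

```text
time_s: 1.52
ee_pos: [0.5057, -0.0493, 0.2598]
orientation: [[0.274, 0.962, -0.0], [0.962, -0.274, 0.0], [0.0, -0.0, -1.0]]
wrist_force: [-0.7, -0.6, -0.4]
gripper_width: 0.0598
grip_force: 0.0
```

Run:
```python
from h import *
import cv2
print(np.round(r.get_obs()["ee_pos"],4))
i=cams.camera_info("wrist");print(i["vfov"],np.round(i["T"],3).tolist())
im=cams.get_image("wrist");cv2.imwrite("pics/w1.png",im[:,:,::-1])
```

```text
[ 0.5057 -0.0493  0.2598]
70.01700408947343 [[0.962, -0.263, -0.076, 0.525], [-0.273, -0.925, -0.265, 0.019], [-0.001, 0.276, -0.961, 0.403], [0.0, 0.0, 0.0, 1.0]]
```

View pics/w1.png

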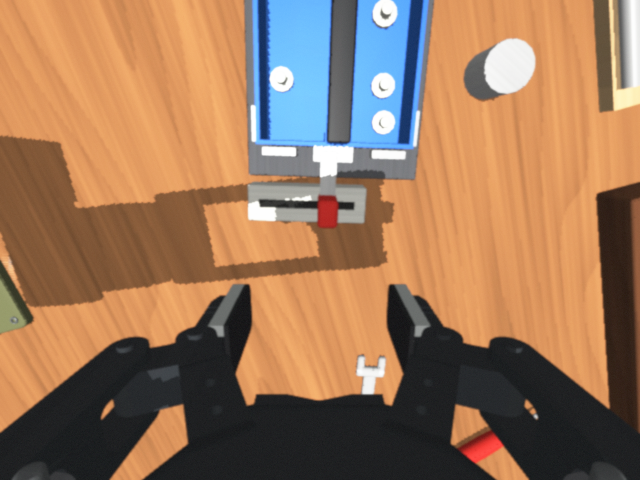

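Run:
```python
from h import *
import cv2
i=cams.camera_info("wrist");im=cv2.imread("pics/w1.png");h=cv2.cvtColor(im,cv2.COLOR_BGR2HSV)[185:240,300:360]
m=((h[...,0]<8)|(h[...,0]>172))&(h[...,1]>150);ys,xs=np.nonzero(m)
print(xs.min()+300,xs.max()+300,ys.min()+185,ys.max()+185)
for y in range(0,55,4):
    q=np.nonzero(m[y])[0]
    if len(q):print(y+185,q.min()+300,q.max()+300,h[y,q,2].mean().round())
R=np.array(r.get_obs()["orientation"]);ez=R[:2,1];ey=R[:2,0]
for u,v,z,n in((318,228,.081,'k'),(338,228,.081,'k'),(328.5,141,.125,'h end'),(351,141,.125,'h end'),(332,0,.137,'h'),(357,0,.137,'h'),(328.5,135,.137,'h'),(351.5,135,.137,'h')):
    p=ray("wrist",u,v,z,i);print(n,p.round(4),"cradle axes x,y:",(p[:2]@ez).round(4),(p[:2]@ey).round(4))
p=r.get_obs()["ee_pos"][:2];print("tcp",p@ez,p@ey)
```

```text
317 338 196 228
197 319 334 127.0
201 318 336 155.0
205 317 338 165.0
209 318 337 173.0
213 318 336 174.0
217 318 336 174.0
221 318 336 172.0
225 318 336 166.0
k [ 0.4991 -0.0628  0.081 ] cradle axes x,y: 0.4971 0.0771
k [ 0.5178 -0.0682  0.081 ] cradle axes x,y: 0.5165 0.0771
h end [0.5298 0.0135 0.125 ] cradle axes x,y: 0.5056 0.1589
h end [0.5467 0.0086 0.125 ] cradle axes x,y: 0.5231 0.1589
h [0.5563 0.1012 0.137 ] cradle axes x,y: 0.5069 0.2505
h [0.5724 0.0965 0.137 ] cradle axes x,y: 0.5237 0.2505
h [0.5306 0.0178 0.137 ] cradle axes x,y: 0.5052 0.1633
h [0.5471 0.0131 0.137 ] cradle axes x,y: 0.5223 0.1633
tcp 0.49884496711641035 0.09011762726216241
```

The wrist view puts the knob top around (328,213) and the near end of the handle around (340,140). The tool is almost above the knob, so I'll descend on it.

step_arm --increments "0.1 0.75 0 0;0.1 0.75 4 0;0.1 0.75 8 0;0.1 0.75 12 0;0.1 0.75 16 0;0.1 0.75 19 0;0.1 0.75 20.5 0;0.1 0.75 21.4 0;0.1 0.75 21.4 0;0.1 0.75 21.4 0"

```text
time_s: 2.4
ee_pos: [0.5122, -0.0539, 0.0465]
orientation: [[0.28, 0.96, 0.0], [0.96, -0.28, -0.0], [-0.0, 0.0, -1.0]]
wrist_force: [1.2, -0.6, -0.4]
gripper_width: 0.0597
grip_force: 0.0
```

step_arm --increments "0 0 0 0;0 0 0 0;0 0 0 0;0 0 0 0;0 0 0 0;0 0 0 0" --gripper 1 --squeeze 30

```text
time_s: 2.9
ee_pos: [0.513, -0.0529, 0.0476]
orientation: [[0.279, 0.96, 0.003], [0.96, -0.279, -0.001], [0.0, 0.003, -1.0]]
wrist_force: [-0.5, -1.5, 6.1]
gripper_width: 0.0198
grip_force: 31.3
```

step_arm --increments "0 -1 0 0;0 -2 0 0;0 -3 0 0;0 -4 0 0;0 -5 0 0;0 -5.5 0 0;0 -5.8 0 0;0 -5.8 0 0;0 -5.8 0 0"

```text
time_s: 3.65
ee_pos: [0.4656, -0.0379, 0.0478]
orientation: [[0.279, 0.96, 0.018], [0.96, -0.279, -0.003], [0.002, 0.018, -1.0]]
wrist_force: [17.0, -3.3, -9.9]
gripper_width: 0.0198
grip_force: 32.2
```

Run:
```python
from h import *
import cv2
o=r.get_obs();p=o["ee_pos"];R=np.array(o["orientation"]);print(R.T@(np.array(p)-[.5130,-.0529,.0476]),o["wrist_force"],o["gripper_width"])
```

```text
[ 0.00116484 -0.04971912 -0.00108611] [16.98325014 -3.31418534 -9.85929482] 0.01982942141298888
```

The knob is at its end stop: it moved 50 mm and then met 17 N. Now I'll relax, release and go up.

step_arm --increments "0 0.5 0 0;0 0.7 0 0;0 0.7 0 0"

```text
time_s: 3.9
ee_pos: [0.4658, -0.038, 0.0477]
orientation: [[0.28, 0.96, 0.006], [0.96, -0.28, 0.001], [0.002, 0.005, -1.0]]
wrist_force: [3.1, 2.5, 6.3]
gripper_width: 0.0199
grip_force: 32.4
```

step_arm --increments "0 0 0 0;0 0 0 0;0 0 0 0;0 0 0 0;0 0 -3 0;0 0 -7 0;0 0 -11 0;0 0 -15 0;0 0 -19 0;0 0 -21 0;0 0 -21 0" --gripper 6

```text
time_s: 4.82
ee_pos: [0.4659, -0.0391, 0.2614]
orientation: [[0.278, 0.96, 0.01], [0.961, -0.278, -0.002], [0.001, 0.01, -1.0]]
wrist_force: [0.8, 0.3, 0.0]
gripper_width: 0.0602
grip_force: 0.0
```

Run:
```python
from h import *
import cv2
o=r.get_obs();p=o["ee_pos"];R=np.array(o["orientation"])
print(p,R.round(4).tolist(),"cradle",R[:2,1]@p[:2],R[:2,0]@p[:2])
i=cams.camera_info("wrist")
im=cams.get_image("wrist");cv2.imwrite("pics/w2.png",im[:,:,::-1])
```

```text
[ 0.46585381 -0.03907324  0.26142237] [[0.2781, 0.9605, 0.0102], [0.9605, -0.2781, -0.002], [0.0009, 0.0103, -0.9999]] cradle 0.45831708146078376 0.09202594726204275
```

View pics/w2.png

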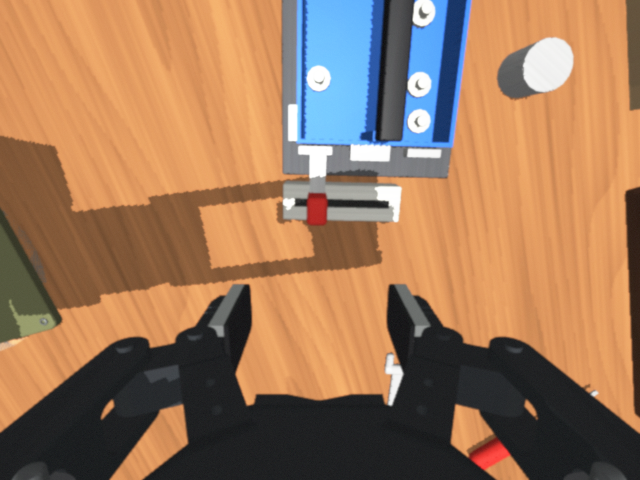

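The knob at (317,208) now sits at the near end of its slot. Next I'll locate the handle, whose near end is at about (390,140).

Run:
```python
from h import *
import cv2
i=cams.camera_info("wrist");im=cv2.imread("pics/w2.png");v=im.max(2)
o=r.get_obs();p=o["ee_pos"];R=np.array(o["orientation"]);ex,ey=R[:2,1],R[:2,0]
for y in (5,35,65,95,125):
    print(y,v[y,370:425].tolist()) if y in(35,125) else 0
    q=np.nonzero(v[y,365:430]<60)[0]+365
    for u in (q.min(),q.max()+1):
        P=ray("wrist",u,y,.137,i);print(y,u,P.round(3),(ex@P[:2]).round(4),(ey@P[:2]).round(4))
```

```text
5 385 [0.551 0.1   0.137] 0.5014 0.2493
5 413 [0.569 0.095 0.137] 0.5203 0.2494
35 [242, 200, 174, 169, 170, 171, 168, 168, 169, 167, 157, 117, 61, 27, 20, 20, 28, 46, 69, 83, 90, 88, 90, 88, 89, 87, 88, 86, 85, 83, 79, 78, 74, 77, 74, 71, 70, 68, 66, 65, 86, 174, 244, 253, 254, 254, 253, 254, 254, 253, 253, 253, 253, 253, 253]
35 383 [0.546 0.083 0.137] 0.5009 0.2313
35 388 [0.549 0.082 0.137] 0.5044 0.2313
65 381 [0.54  0.065 0.137] 0.5005 0.2125
65 386 [0.543 0.064 0.137] 0.504 0.2125
95 378 [0.533 0.046 0.137] 0.4993 0.1929
95 384 [0.537 0.045 0.137] 0.5037 0.1929
125 [167, 168, 168, 167, 157, 117, 58, 27, 24, 23, 37, 64, 89, 101, 104, 102, 100, 100, 97, 96, 94, 90, 90, 88, 87, 85, 84, 79, 79, 79, 76, 70, 90, 176, 245, 252, 242, 198, 223, 253, 255, 255, 255, 255, 254, 246, 203, 138, 136, 188, 231, 247, 251, 251, 249]
125 376 [0.527 0.027 0.137] 0.4988 0.1723
125 381 [0.531 0.026 0.137] 0.5025 0.1723
```

step_arm --increments "4 2 0 0.02;8 4 0 0.02;11 5.2 0 0.02;11 5.2 3 0.02;11 5.2 6.5 0.02;11 5.2 10 0.02;11 5.2 13 0.02;11 5.2 15 0.02;11 5.2 15.5 0.02;11 5.2 15.5 0.02"

```text
time_s: 5.7
ee_pos: [0.5403, 0.0526, 0.0978]
orientation: [[0.297, 0.955, -0.008], [0.955, -0.297, -0.0], [-0.003, -0.008, -1.0]]
wrist_force: [1.0, -0.1, 0.3]
gripper_width: 0.06
grip_force: 0.0
```

step_arm --increments "0 0 0 0;0 0 0 0;0 0 0 0;0 0 0 0;0 0 0 0;0 0 0 0" --gripper 1 --squeeze 120

```text
time_s: 6.2
ee_pos: [0.5481, 0.0521, 0.1039]
orientation: [[0.298, 0.955, 0.01], [0.955, -0.298, -0.001], [0.002, 0.01, -1.0]]
wrist_force: [4.9, -1.8, 0.8]
gripper_width: 0.0164
grip_force: 116.9
```

step_arm --increments "0 0 -1 0;0 0 -2.5 0;0 0 -4.5 0;0 0 -7 0;0 0 -9.5 0;0 0 -12 0;0 0 -14.5 0;0 0 -17 0;0 0 -19 0;0 0 -20.5 0;0 0 -21 0;0 0 -21 0"

```text
time_s: 7.2
ee_pos: [0.5438, 0.0526, 0.3129]
orientation: [[0.297, 0.955, 0.003], [0.955, -0.297, -0.0], [0.001, 0.003, -1.0]]
wrist_force: [0.5, -0.1, -5.9]
gripper_width: 0.0165
grip_force: 118.1
```

Run:
```python
from h import *
import cv2
o=r.get_obs();print(o["ee_pos"],o["gripper_width"],o["wrist_force"],o["moment"],np.round(o["joint_pos"]))
a=cams.get_image("scene")[60:330,230:560];b=cams.get_image("wrist")[0:300,150:520]
a=cv2.resize(a,(400,327));b=cv2.resize(b,(400,327))
cv2.imwrite("pics/l1.png",np.hstack([a,b])[:,:,::-1])
```

```text
[0.54378957 0.05259939 0.31291869] 0.016548611570045925 [ 0.54514679 -0.08806311 -5.85017098] [-0.02720047  0.0382221  -0.00670261] [ 1. 12. 82. -0. 86. 18.]
```

View pics/l1.png

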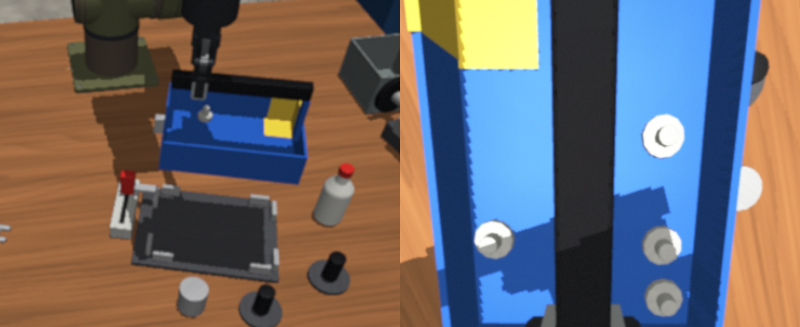

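The tote is held level and clear of the cradle. Parts are visible at (494,240), (663,135), (662,246) and (663,298). The interface can't roll the tool, so I'll slide the parts to the tote's -x wall with an asymmetric shake, slow back and fast forward. After that I'll let the off-centre grip pivot so the +y end goes down.

step_arm --increments "0 -0.5 0 0;0 -1.5 0 0;0 -2.9 0 0;0 -4.5 0 0;0 -6.2 0 0;0 -7.8 0 0;0 -9.3 0 0;0 -10.5 0 0;0 -11.3 0 0;0 -11.8 0 0;0 -12 0 0;0 -12 0 0"

```text
time_s: 8.3
ee_pos: [0.429, 0.0885, 0.3114]
orientation: [[0.297, 0.955, 0.001], [0.955, -0.297, -0.0], [0.0, 0.001, -1.0]]
wrist_force: [0.5, -0.1, -9.0]
gripper_width: 0.0164
grip_force: 121.5
```

step_arm --increments "0 4.1 0 0;0 8.2 0 0;0 12.3 0 0;0 16.4 0 0;0 20 0 0;0 22.9 0 0;0 25.1 0 0;0 26.6 0 0;0 27.5 0 0;0 27.9 0 0;0 28 0 0;0 28 0 0"

```text
time_s: 9.3
ee_pos: [0.6959, 0.0052, 0.3109]
orientation: [[0.297, 0.955, -0.001], [0.955, -0.297, 0.0], [-0.0, -0.001, -1.0]]
wrist_force: [-0.4, 1.1, -8.8]
gripper_width: 0.0163
grip_force: 122.2
```

Run:
```python
from h import *
import cv2
o=r.get_obs();print(o["ee_pos"],o["gripper_width"],o["wrist_force"],o["time_s"])
a=cams.get_image("scene")[60:400,180:560];b=cams.get_image("wrist")[0:300,150:520]
a=cv2.resize(a,(400,327));b=cv2.resize(b,(400,327))
cv2.imwrite("pics/l2.png",np.hstack([a,b])[:,:,::-1])
```

```text
[0.69586421 0.00521738 0.31088807] 0.01631478523806028 [-0.38829726  1.09479137 -8.79011207] 9.3
```

View pics/l2.png

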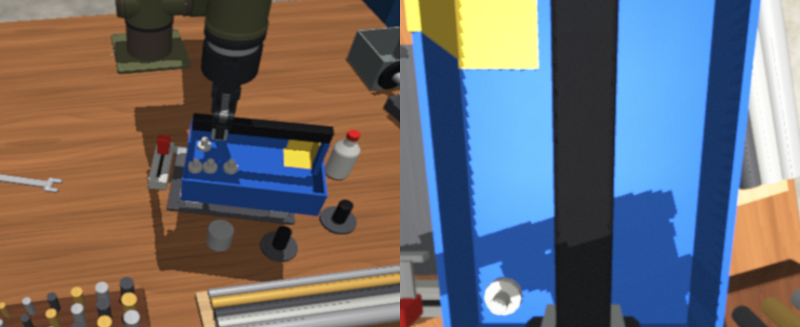

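The first jerk slid the far-side parts about 40 mm, to under the handle. I'll repeat it.

step_arm --increments "0 -0.5 0 0;0 -1.5 0 0;0 -3 0 0;0 -5 0 0;0 -7.2 0 0;0 -9.5 0 0;0 -11.8 0 0;0 -14.1 0 0;0 -16.4 0 0;0 -18.7 0 0;0 -21 0 0;0 -23.2 0 0"

```text
time_s: 10.4
ee_pos: [0.4717, 0.0747, 0.3118]
orientation: [[0.297, 0.955, 0.0], [0.955, -0.297, 0.0], [0.0, 0.0, -1.0]]
wrist_force: [-0.9, 0.1, -0.6]
gripper_width: 0.0164
grip_force: 123.8
```

step_arm --increments "0 -1.8 0 0;0 -3.2 0 0;0 -4.1 0 0;0 -4.6 0 0;0 -4.8 0 0;0 -4.8 0 0"

```text
time_s: 10.9
ee_pos: [0.4292, 0.0884, 0.3115]
orientation: [[0.297, 0.955, 0.001], [0.955, -0.297, -0.0], [0.0, 0.001, -1.0]]
wrist_force: [-0.3, -1.7, -1.8]
gripper_width: 0.0165
grip_force: 123.4
```

step_arm --increments "0 4.1 0 0;0 8.2 0 0;0 12.3 0 0;0 16.4 0 0;0 20 0 0;0 22.9 0 0;0 25.1 0 0;0 26.6 0 0;0 27.5 0 0;0 27.9 0 0;0 28 0 0;0 28 0 0"

```text
time_s: 11.9
ee_pos: [0.6959, 0.0052, 0.3108]
orientation: [[0.297, 0.955, -0.001], [0.955, -0.297, 0.0], [-0.0, -0.001, -1.0]]
wrist_force: [0.3, 0.2, -4.7]
gripper_width: 0.0163
grip_force: 124.4
```

step_arm --increments "0 -0.5 0 0;0 -1.5 0 0;0 -3 0 0;0 -5 0 0;0 -7.2 0 0;0 -9.5 0 0;0 -11.8 0 0;0 -14.1 0 0;0 -16.4 0 0;0 -18.7 0 0;0 -21 0 0;0 -23.2 0 0"

```text
time_s: 12.9
ee_pos: [0.4713, 0.0748, 0.3119]
orientation: [[0.297, 0.955, 0.0], [0.955, -0.297, 0.0], [0.0, 0.0, -1.0]]
wrist_force: [-0.3, 0.3, -5.3]
gripper_width: 0.0165
grip_force: 124.4
```

step_arm --increments "0 -1.8 0 0;0 -3.2 0 0;0 -4.1 0 0;0 -4.6 0 0;0 -4.8 0 0;0 -4.8 0 0"

```text
time_s: 13.4
ee_pos: [0.4291, 0.0885, 0.3116]
orientation: [[0.297, 0.955, 0.001], [0.955, -0.297, 0.0], [0.0, 0.001, -1.0]]
wrist_force: [0.4, -0.4, -4.8]
gripper_width: 0.0168
grip_force: 124.6
```

step_arm --increments "0 4.1 0 0;0 8.2 0 0;0 12.3 0 0;0 16.4 0 0;0 20 0 0;0 22.9 0 0;0 25.1 0 0;0 26.6 0 0;0 27.5 0 0;0 27.9 0 0;0 28 0 0;0 28 0 0"

```text
time_s: 14.4
ee_pos: [0.6959, 0.0052, 0.3108]
orientation: [[0.297, 0.955, -0.001], [0.955, -0.297, 0.0], [-0.0, -0.001, -1.0]]
wrist_force: [0.1, -0.0, -4.5]
gripper_width: 0.0165
grip_force: 124.4
```

Run:
```python
from h import *
import cv2
o=r.get_obs();print(o["ee_pos"],o["gripper_width"],o["wrist_force"],o["time_s"])
a=cams.get_image("scene")[150:300,320:520];b=cams.get_image("wrist")[0:360,150:520]
a=cv2.resize(a,(436,327));b=cv2.resize(b,(350,340))[:327]
cv2.imwrite("pics/l3.png",np.hstack([a,b])[:,:,::-1])
```

```text
[0.69593883 0.00517658 0.31078407] 0.016502225027851137 [ 0.09556705 -0.02599763 -4.51010298] 14.4
```

View pics/l3.png

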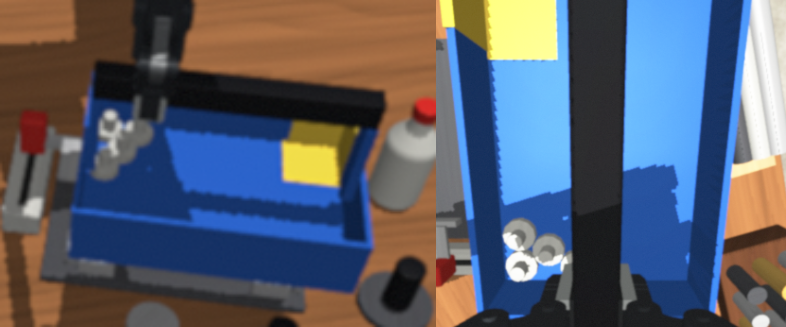

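The parts are now clustered on the -x side near the gripper end, at about (520,235), (548,250) and (520,268). The fourth is hidden near the handle. I'll do one more cycle with a diagonal jerk towards (+x,-y).

step_arm --increments "0 -0.5 0 0;0 -1.5 0 0;0 -3 0 0;0 -5 0 0;0 -7.2 0 0;0 -9.5 0 0;0 -11.8 0 0;0 -14.1 0 0;0 -16.4 0 0;0 -18.7 0 0;0 -21 0 0;0 -23.2 0 0"

```text
time_s: 15.5
ee_pos: [0.4717, 0.0747, 0.3118]
orientation: [[0.297, 0.955, 0.0], [0.955, -0.297, 0.0], [0.0, 0.0, -1.0]]
wrist_force: [-0.9, -0.1, -5.0]
gripper_width: 0.0163
grip_force: 124.4
```

step_arm --increments "0 -1.8 0 0;0 -3.2 0 0;0 -4.1 0 0;0 -4.6 0 0;0 -4.8 0 0;0 -4.8 0 0"

```text
time_s: 16.0
ee_pos: [0.4292, 0.0884, 0.3116]
orientation: [[0.297, 0.955, 0.001], [0.955, -0.297, -0.0], [0.0, 0.001, -1.0]]
wrist_force: [0.8, 0.3, -5.4]
gripper_width: 0.0162
grip_force: 124.6
```

step_arm --increments "-2 3.6 0 0;-4 7.2 0 0;-6 10.8 0 0;-8 14.4 0 0;-9.7 17.5 0 0;-11.1 20 0 0;-12.2 22 0 0;-12.9 23.3 0 0;-13.3 24 0 0;-13.5 24.4 0 0;-13.6 24.5 0 0;-13.6 24.5 0 0"

```text
time_s: 17.0
ee_pos: [0.6222, -0.1141, 0.3108]
orientation: [[0.297, 0.955, -0.001], [0.955, -0.297, 0.001], [0.0, -0.001, -1.0]]
wrist_force: [0.3, -0.4, -3.0]
gripper_width: 0.0168
grip_force: 124.6
```

Run:
```python
from h import *
import cv2
o=r.get_obs();print(o["ee_pos"],o["gripper_width"],o["wrist_force"],o["time_s"])
a=cams.get_image("scene")[150:330,250:490];b=cams.get_image("wrist")[0:360,150:520]
a=cv2.resize(a,(436,327));b=cv2.resize(b,(350,340))[:327]
cv2.imwrite("pics/l4.png",np.hstack([a,b])[:,:,::-1])
```

```text
[ 0.62224235 -0.11410288  0.31084324] 0.016780468126950103 [ 0.31866686 -0.38986991 -2.97941701] 17.0
```

View pics/l4.png

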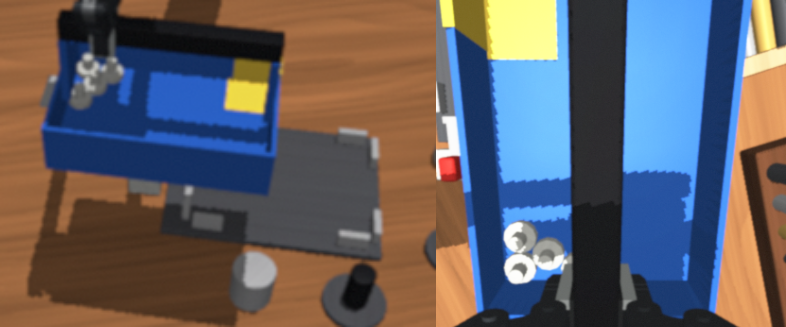

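The cluster hasn't changed: it is packed against the -x wall, which is good enough for tilting along +y. I'll loosen the grip step by step so the tote pivots.

```bash
cat >> h.py <<'E'
import cv2
def tilt(show=False):
    i=cams.camera_info("wrist");o=r.get_obs();im=cams.get_image("wrist");h=cv2.cvtColor(im,cv2.COLOR_RGB2HSV)
    m=((h[...,0]>22)&(h[...,0]<35)&(h[...,1]>150)&(h[...,2]>100)).astype('u1')
    n,l,st,c=cv2.connectedComponentsWithStats(m)
    if n<2: print("no yellow");return
    b=1+st[1:,4].argmax();bot=st[b,1]+st[b,3];rt=st[b,0]+st[b,2]
    R=np.array(o["orientation"]);G=np.array(o["ee_pos"])-.019*R[:,2]
    best=None
    for t in range(-10,71):   # yellow's floor edge at tote coords (y0 rel. to grip, -.111 down)
        a=np.radians(t);y0,z0,x0=Y0
        P=G+R[:,0]*(y0*np.cos(a)+z0*np.sin(a))+R[:,1]*x0+np.array([0,0,1])*(-y0*np.sin(a)+z0*np.cos(a))
        u,v=px("wrist",P,i);e=np.hypot(u-rt,v-bot)
        if best is None or e<best[0]:best=(e,t)
    print("bbox",st[b],"tilt,err",best[1],round(best[0],1),"t",o["time_s"],"grip",round(o["grip_force"]),"F",np.round(o["wrist_force"],1),"M",np.round(o["moment"],2))
    return im
Y0=(.09,-.111,-.03)
E
python3 - <<'E'
from h import *
i=cams.camera_info("wrist");o=r.get_obs();R=np.array(o["orientation"]);G=np.array(o["ee_pos"])-.019*R[:,2]
im=tilt();P=ray("wrist",278,63.5,G[2]-.111,i)-G;print(P@R)
E
```

```text
bbox [ 166    0   44   62 1659] tilt,err -10 59.3 t 17.1 grip 124 F [ 0.2 -0.3 -5.4] M [-0.18 -0.02  0.01]
[ 0.11576622 -0.02613341  0.11105575]
```

step_arm --increments "0 0 0 0;0 0 0 0;0 0 0 0;0 0 0 0" --squeeze 50

```text
time_s: 17.48
ee_pos: [0.6223, -0.1141, 0.3115]
orientation: [[0.297, 0.955, 0.0], [0.955, -0.297, -0.0], [0.0, 0.0, -1.0]]
wrist_force: [-0.1, -0.5, -4.7]
gripper_width: 0.0165
grip_force: 124.5
```

```bash
python3 -c "
from h import *
tilt()"
```

```text
bbox [ 166    0   44   62 1651] tilt,err -10 59.2 t 17.4833 grip 124 F [-0.1 -0.5 -4.7] M [-0.19 -0.01 -0.01]
```

step_arm --increments "0 0 0 0;0 0 0 0;0 0 0 0;0 0 0 0" --gripper 1 --squeeze 50

```text
time_s: 17.87
ee_pos: [0.6224, -0.1144, 0.3112]
orientation: [[0.298, 0.955, -0.0], [0.955, -0.298, 0.0], [-0.0, -0.0, -1.0]]
wrist_force: [-0.4, 0.3, -5.3]
gripper_width: 0.0165
grip_force: 124.5
```

```bash
sed -i 's/^Y0=.*/Y0=(.1158,-.111,-.0261)/; s/>22)&(h\[...,0\]<35)&(h\[...,1\]>150/>22)\&(h[...,0]<38)\&(h[...,1]>90/' h.py; python3 -c "
from h import *
im=tilt();print(cv2.cvtColor(im[20:22,200:280:16].copy(),cv2.COLOR_RGB2HSV)[0].tolist())"
```

```text
bbox [ 154    0  123   63 6313] tilt,err 0 1.1 t 17.8667 grip 124 F [-0.4  0.3 -5.3] M [-0.22 -0.03 -0.03]
[[24, 183, 127], [30, 119, 255], [30, 115, 255], [30, 112, 255], [30, 111, 255]]
```

step_arm --increments "0 0 0 0;0 0 0 0;0 0 0 0" --gripper 1.7 --squeeze 20

```text
time_s: 18.17
ee_pos: [0.6225, -0.1144, 0.3112]
orientation: [[0.297, 0.955, 0.0], [0.955, -0.297, -0.0], [-0.0, 0.0, -1.0]]
wrist_force: [-0.8, -0.2, -5.5]
gripper_width: 0.0173
grip_force: 59.6
```

```bash
python3 -c "
from h import *
im=tilt();print(r.get_obs()['gripper_width'])"
```

```text
bbox [ 154    0  123   63 6311] tilt,err 0 1.2 t 18.1667 grip 60 F [-0.8 -0.2 -5.5] M [-0.16  0.03 -0.01]
0.01717833226926158
```

step_arm --increments "0 0 0 0;0 0 0 0;0 0 0 0;0 0 0 0" --gripper 1.74 --squeeze 20

```text
time_s: 18.55
ee_pos: [0.6225, -0.1143, 0.3113]
orientation: [[0.297, 0.955, 0.0], [0.955, -0.297, 0.0], [0.0, 0.0, -1.0]]
wrist_force: [-0.8, 0.2, -6.4]
gripper_width: 0.0176
grip_force: 35.7
```

```bash
python3 -c "
from h import *
im=tilt();print(r.get_obs()['gripper_width'])"
```

```text
bbox [ 154    0  123   63 6317] tilt,err 0 1.2 t 18.55 grip 36 F [-0.8  0.2 -6.4] M [-0.2  -0.02 -0.03]
0.017408248385396813
```

step_arm --increments "0 0 0 0;0 0 0 0;0 0 0 0;0 0 0 0" --gripper 1.76 --squeeze 20

```text
time_s: 18.93
ee_pos: [0.6225, -0.1144, 0.3112]
orientation: [[0.297, 0.955, 0.0], [0.955, -0.297, 0.0], [0.0, 0.0, -1.0]]
wrist_force: [-0.3, -0.6, -5.2]
gripper_width: 0.0178
grip_force: 23.7
```

```bash
python3 -c "
from h import *
im=tilt();print(r.get_obs()['gripper_width'])"
```

```text
bbox [ 154    0  123   63 6329] tilt,err 0 1.2 t 18.9333 grip 24 F [-0.3 -0.6 -5.2] M [-0.15  0.03 -0.01]
0.017555848539453505
```

step_arm --increments "0 0 0 0;0 0 0 0;0 0 0 0" --gripper 1.775 --squeeze 20

```text
time_s: 19.23
ee_pos: [0.6224, -0.1144, 0.3112]
orientation: [[0.297, 0.955, -0.0], [0.955, -0.297, -0.0], [-0.0, -0.0, -1.0]]
wrist_force: [0.2, -0.3, -5.2]
gripper_width: 0.0175
grip_force: 14.5
```

```bash
python3 -c "
from h import *
im=tilt();print(r.get_obs()['gripper_width'])"
```

```text
bbox [ 155    0  122   67 6770] tilt,err 1 1.6 t 19.2333 grip 15 F [ 0.2 -0.3 -5.2] M [-0.14  0.04 -0.02]
0.017767131664092807
```

The tote starts to slip at about 15 N. I'll hold there and watch.

step_arm --increments "0 0 0 0;0 0 0 0;0 0 0 0;0 0 0 0" --gripper 1.78

```text
time_s: 19.62
ee_pos: [0.6224, -0.1144, 0.3112]
orientation: [[0.297, 0.955, -0.0], [0.955, -0.297, -0.0], [-0.0, -0.0, -1.0]]
wrist_force: [-0.6, -0.5, -6.3]
gripper_width: 0.0173
grip_force: 11.3
```

```bash
python3 -c "
from h import *
im=tilt();print(r.get_obs()['gripper_width'])"
```

```text
bbox [ 167    0  113   91 8744] tilt,err 7 1.0 t 19.6167 grip 11 F [-0.6 -0.5 -6.3] M [-0.14 -0.04  0.02]
0.01761267255694419
```

step_arm --increments "0 0 0 0;0 0 0 0;0 0 0 0;0 0 0 0;0 0 0 0"

```text
time_s: 20.08
ee_pos: [0.6225, -0.1143, 0.3113]
orientation: [[0.297, 0.955, 0.0], [0.955, -0.297, 0.0], [0.0, 0.0, -1.0]]
wrist_force: [-0.3, -0.2, -5.5]
gripper_width: 0.0179
grip_force: 11.3
```

```bash
python3 -c "
from h import *
im=tilt();print(r.get_obs()['gripper_width'])"
```

```text
bbox [ 170    0  111   96 9052] tilt,err 8 1.2 t 20.0833 grip 11 F [-0.3 -0.2 -5.5] M [-0.15 -0.04  0.03]
0.017793257402649042
```

step_arm --increments "0 0 0 0;0 0 0 0;0 0 0 0;0 0 0 0" --gripper 1.785

```text
time_s: 20.47
ee_pos: [0.6225, -0.1144, 0.3112]
orientation: [[0.297, 0.955, -0.0], [0.955, -0.297, 0.0], [0.0, -0.0, -1.0]]
wrist_force: [0.2, 0.7, -6.2]
gripper_width: 0.0178
grip_force: 8.3
```

```bash
python3 -c "
from h import *
im=tilt();print(r.get_obs()['gripper_width'])"
```

```text
bbox [ 174    0  107  104 9500] tilt,err 10 1.9 t 20.4667 grip 8 F [ 0.2  0.7 -6.2] M [-0.09 -0.09  0.01]
0.017728670082287665
```

step_arm --increments "0 0 0 0;0 0 0 0;0 0 0 0;0 0 0 0" --gripper 1.787

```text
time_s: 20.85
ee_pos: [0.6225, -0.1143, 0.3112]
orientation: [[0.297, 0.955, -0.0], [0.955, -0.297, 0.0], [0.0, -0.0, -1.0]]
wrist_force: [0.1, 1.4, -3.9]
gripper_width: 0.0179
grip_force: 7.1
```

```bash
python3 -c "
from h import *
im=tilt();print(r.get_obs()['gripper_width'])"
```

```text
bbox [ 179    0  103  113 9861] tilt,err 13 1.2 t 20.85 grip 7 F [ 0.1  1.4 -3.9] M [-0.06 -0.1   0.01]
0.017789202825263948
```

step_arm --increments "0 0 0 0;0 0 0 0;0 0 0 0;0 0 0 0"

```text
time_s: 21.23
ee_pos: [0.6224, -0.1143, 0.3113]
orientation: [[0.297, 0.955, -0.0], [0.955, -0.297, 0.0], [-0.0, -0.0, -1.0]]
wrist_force: [0.3, -0.6, -5.4]
gripper_width: 0.0179
grip_force: 7.1
```

```bash
python3 -c "
from h import *
im=tilt();print(r.get_obs()['gripper_width']);cv2.imwrite('pics/l5.png',im[0:420,120:540,::-1])"
```

```text
bbox [ 179    0  103  112 9861] tilt,err 13 1.8 t 21.2333 grip 7 F [ 0.3 -0.6 -5.4] M [-0.08 -0.04 -0.02]
0.018405152217660193
```

View pics/l5.png

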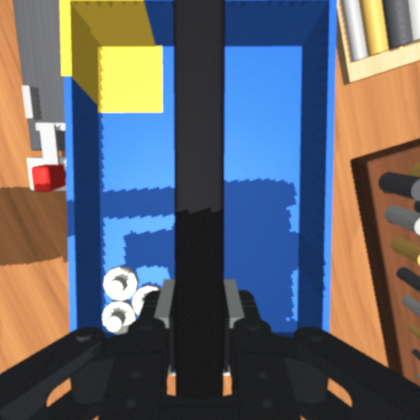

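The tilt has reached about 13° by my estimate, but the parts, at (120,283) and (118,318), haven't slid yet. I'll loosen a bit more.

step_arm --increments "0 0 0 0;0 0 0 0;0 0 0 0;0 0 0 0" --gripper 1.79

```text
time_s: 21.62
ee_pos: [0.6225, -0.1144, 0.3113]
orientation: [[0.297, 0.955, 0.0], [0.955, -0.297, -0.0], [-0.0, 0.0, -1.0]]
wrist_force: [0.2, 0.9, -5.2]
gripper_width: 0.0179
grip_force: 5.2
```

```bash
python3 -c "
from h import *
im=tilt();print(r.get_obs()['gripper_width'])"
```

```text
bbox [ 188   13   96  115 9450] tilt,err 17 0.3 t 21.6167 grip 5 F [ 0.2  0.9 -5.2] M [-0.06 -0.11 -0.02]
0.01809255015011479
```

step_arm --increments "0 0 0 0;0 0 0 0;0 0 0 0;0 0 0 0" --gripper 1.77

```text
time_s: 22.0
ee_pos: [0.6225, -0.1144, 0.3113]
orientation: [[0.297, 0.955, 0.0], [0.955, -0.297, -0.0], [-0.0, 0.0, -1.0]]
wrist_force: [-0.4, -0.1, -5.2]
gripper_width: 0.0179
grip_force: 8.5
```

```bash
cat >> h.py <<'E'
def parts(im):
    h=cv2.cvtColor(im,cv2.COLOR_RGB2HSV);m=((h[...,1]<50)&(h[...,2]>110)).astype('u1');m[:,:205]=0;m[:,440:]=0;m[345:]=0
    n,l,st,c=cv2.connectedComponentsWithStats(m)
    print("parts",[(c[k].round().tolist(),int(st[k,4])) for k in range(1,n) if st[k,4]>60])
E
python3 -c "
from h import *
im=tilt();parts(im);print(r.get_obs()['gripper_width'])"
```

```text
bbox [ 191   26   94  111 8792] tilt,err 20 1.3 t 22.0 grip 8 F [-0.4 -0.1 -5.2] M [-0.09  0.   -0.03]
parts [([251.0, 13.0], 2372), ([361.0, 24.0], 294), ([254.0, 219.0], 2885), ([285.0, 320.0], 64), ([353.0, 320.0], 63)]
0.017563266318876974
```

The parts are sliding now, with the blob moving from row 290 to row 219. I'll let them run.

step_arm --increments "0 0 0 0;0 0 0 0;0 0 0 0;0 0 0 0;0 0 0 0" --gripper 1.76

```text
time_s: 22.47
ee_pos: [0.6224, -0.1144, 0.3113]
orientation: [[0.297, 0.955, -0.0], [0.955, -0.297, -0.0], [-0.0, -0.0, -1.0]]
wrist_force: [-0.7, -0.3, -5.6]
gripper_width: 0.0179
grip_force: 11.8
```

```bash
python3 -c "
from h import *
im=tilt();parts(im);print(r.get_obs()['gripper_width'])"
```

```text
bbox [ 206   86   82   97 4596] tilt,err 33 1.2 t 22.4667 grip 12 F [-0.7 -0.3 -5.6] M [-0.13  0.02  0.01]
parts [([251.0, 44.0], 8440), ([361.0, 43.0], 1821), ([280.0, 143.0], 690), ([247.0, 156.0], 1348), ([285.0, 303.0], 315), ([353.0, 303.0], 298)]
0.01771769533175812
```

The parts have reached the yellow corner at a tilt of about 33°. I'll tighten now.

step_arm --increments "0 0 0 0;0 0 0 0;0 0 0 0;0 0 0 0;0 0 0 0;0 0 0 0;0 0 0 0;0 0 0 0" --gripper 1 --squeeze 80

```text
time_s: 23.18
ee_pos: [0.6224, -0.1144, 0.3113]
orientation: [[0.297, 0.955, 0.0], [0.955, -0.297, -0.0], [-0.0, 0.0, -1.0]]
wrist_force: [-0.4, 0.2, -5.4]
gripper_width: 0.0169
grip_force: 78.1
```

```bash
python3 -c "
from h import *
im=tilt();parts(im);print(r.get_obs()['gripper_width'])
a=cams.get_image('scene')[130:340,230:480]
cv2.imwrite('pics/l6.png',np.hstack([cv2.resize(a,(400,336)),cv2.resize(im[0:340,120:520],(395,336))])[:,:,::-1])"
```

```text
bbox [ 207   89   81   96 4517] tilt,err 34 0.4 t 23.1833 grip 78 F [-0.4  0.2 -5.4] M [-0.08  0.   -0.02]
parts [([251.0, 46.0], 8678), ([361.0, 43.0], 1818), ([281.0, 145.0], 685), ([247.0, 159.0], 1343), ([286.0, 302.0], 303), ([352.0, 303.0], 317)]
0.0165542801752367
```

View pics/l6.png

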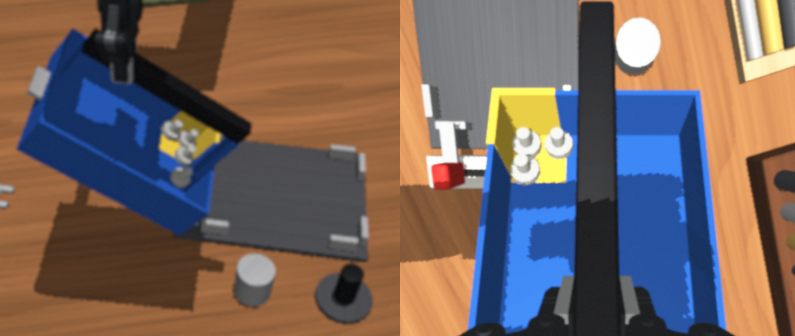

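Three parts sit in the corner at (525,140), (558,142) and (525,168). The fourth is at scene crop (180,176), under the handle, so I'll check its distance from the corner.

Run:
```python
from h import *
o=r.get_obs();R=np.array(o["orientation"]);G=np.array(o["ee_pos"])-.019*R[:,2]
a=np.radians(34);ty=R[:,0]*np.cos(a)-np.array([0,0,1])*np.sin(a);tz=R[:,0]*np.sin(a)+np.array([0,0,1])*np.cos(a);tx=R[:,1]
def hit(n,u,v,hgt):
    i=cams.camera_info(n);f=240/np.tan(np.radians(i["vfov"]/2));T=np.array(i["T"])
    d=T[:3,:3]@[(u-i["cx"])/f,(v-i["cy"])/f,1];p=T[:3,3];O=G+tz*(-.111+hgt)
    P=p+d*((O-p)@tz)/(d@tz)-G;return np.round([P@tx,P@ty],3)
S=lambda x,y:(230+x*.625,130+y*.625); W=lambda x,y:(120+(x-400)*400/395,y*340/336)
for c in((172,130),(186,140),(187,154),(180,177)):print("scene",hit("scene",*S(*c),.01))
for c in((525,145),(558,147),(525,173)):print("wrist",hit("wrist",*W(*c),.006))
print("corner guess: walls",hit("wrist",*W(498,130),0), hit("wrist",*W(690,132),0),G-.111*tz)
```

```text
scene [-0.055  0.124]
scene [-0.052  0.145]
scene [-0.032  0.15 ]
scene [0.008 0.146]
wrist [-0.061  0.148]
wrist [-0.033  0.146]
wrist [-0.059  0.122]
corner guess: walls [-0.087  0.167] [0.081 0.165] [ 0.60399397 -0.17361163  0.23825312]
```

The fourth part is about 80 mm from the corner (limit 98 mm). The yellow corner is about 15 cm up, the tilt is about 34° and the tote is still, so I'll hand in.

```bash
python3 -c "
from plant import ticket
print(ticket.job_done())"
```

```text
the job is handed in; nothing more can be done
None
```

I handed the job in at about 23 s; the hand-in gave no verdict. By my measurements the lock is at its end stop, the tote hangs still at about 34° with its yellow corner about 15 cm up, three parts are in the corner, and the fourth is about 80 mm from it (limit 98 mm).

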